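# Close the dessert pot in the lid press

## Task

One dessert pot on the turntable, the one with the red lid, still has its lid standing proud. Turn the turntable by pushing its rim pegs until that pot stands centred under the press foot, push the press lever down until the lid is fully home, then stay on the lever and ease it slowly back up to its top stop; never let the spring snap it up. Do not touch the pots with the robot, and leave the other things on the table alone.

Things in the scene. Friction and masses are not known exactly. Their poses are not given: they have to be found in the camera images.
- press_frame: grey metal frame of the lid press, fixed to the table. Origin: on the table under the turntable's axis. Own x axis: from that axis towards the press station (away from the robot, give or take the frame's yaw); own y axis: along the lever from its grip to its pivot, so the grip is at -y (to the robot's right). A round foot plate of 118 mm radius lies under the turntable; two grey cheeks (top 119 mm above the table) hold the pivot.
- press_point (a point): fixed point at the press station, 70 mm from the turntable's axis along the frame's x, 86 mm above the table: the centre of the press foot's underside when the lever is fully down, which is also the centre of the top of a properly closed pot there
- lever_pivot (a point): fixed point on the lever's pivot axis, 105 mm above the table, 150 mm from the press point along the frame's y. The axis is parallel to the frame's x axis
- lever_grip (a point): centre of the top face of the lever's black grip (a rounded block 40 x 40 mm, 20 mm thick) at the free end of the aluminium lever; moves with the lever. It lies 300 mm from the pivot; raised it is 202 mm above the table, fully down 123 mm
- press_foot (a point): centre of the underside of the press foot, a black disc of 20 mm radius that hangs half-way along the lever (150 mm from the pivot). Raised, its lowest edge is 121 mm above the table. The aluminium lever is 18 mm wide and runs straight from grip to pivot over the station, sloping up 0.27 rad towards the grip when raised, level when down
- press_lever (a joint): angle of the lever, rad: 0 raised against its top stop, grows as the grip is pushed down; 0.27 when the foot holds a lid fully home (0.285 end stop without a pot). A return spring lifts it, as felt at the grip about 1 N raised and 5 N down; a lid on its way home adds about 4 N. Let go when down, it flies up at several rad/s; more than 1 rad/s upwards (0.3 m/s at the grip) counts as snapping
- red_lid (a joint): how far the red lid has been pushed onto its pot, m: 0 proud, 0.007 fully home. It is stiff (8 N) and stays where it is left
- turntable: round light-wood turntable, 230 mm across, top face 28 mm above the table, turning either way without stop about the vertical axis through its origin (on the table); slight friction, stops at once when no longer pushed. Three low ring seats hold the pots 70 mm from the axis, 120 degrees apart; straight opposite each seat a peg stands at the rim
- turntable_axis (a point): point of the frame on the turntable's axis, 28 mm above the table
- peg_0 (a point): centre of the top of one of the three dark wooden push pegs: 12 mm diameter, 30 mm tall (28 to 58 mm above the table), 102 mm from the axis; turns with the turntable
- peg_1 (a point): centre of the top of one of the three dark wooden push pegs: 12 mm diameter, 30 mm tall (28 to 58 mm above the table), 102 mm from the axis; turns with the turntable
- peg_2 (a point): centre of the top of one of the three dark wooden push pegs: 12 mm diameter, 30 mm tall (28 to 58 mm above the table), 102 mm from the axis; turns with the turntable
- pot_red: white dessert pot with the red lid that stands 7 mm proud (a white neck shows under it), loose in a seat of the turntable; 62 mm across the lid, lid top 65 mm above the pot's underside (58 mm when closed). Origin: centre of its underside, z up
- pot_blue: a pot like it, closed, with a blue lid: 62 mm across, 58 mm high, loose in another seat. Origin: centre of its underside
- pot_yellow: a pot like it, closed, with a yellow lid: 62 mm across, 58 mm high, loose in another seat. Origin: centre of its underside
- spice_jar: bystander: white spice jar with dark label and black cap, 41 mm across, 105 high, origin under its centre
- jam: bystander: glass jar of red jam with a yellow lid, 60 mm across, 85 high, origin under its centre
- ice_scoop: bystander: green ice-cream scoop lying down, 209x54x40 mm, origin under its centre
- yoghurt: bystander: yoghurt pot 72 mm across, 72 high, origin under its centre
Mind the look-alikes: they are no part of the job. What is shaped like the pot_blue but turquoise is not meant.

How it is judged:
By the outcome, as a careful person would: the job done as asked, in the order asked, and still so for the second after the job is handed in, with the robot touching nothing.
It also fails if it takes over 72 s, if anything falls off the work surface, if the arm or the gripper's body presses on something with over 40 N, if the wrist force passes 120 N, or if a joint passes its speed limit or range.

## Robot

A 6-joint arm with a two-finger parallel gripper is mounted at the origin on the work surface; the furniture and walls round the work are solid. World frame = base frame: x ahead of the robot, y to its left, z up, the work surface at z = 0. Lengths are in mm, angles in rad, forces in N, time in s.
With the tool pointing down it reaches from about 350 to 975 mm from the base axis. Payload 7.1 kg.
Tool frame: the origin (TCP) lies on the front face of the gripper's body, between the roots of the fingers; the fingertips stand 80 mm ahead of it and the grasp point (between the pads) lies 61 mm ahead of it (env.tips_ahead is the distance from the TCP to the fingertips, in mm); z points along the fingers, y is the direction in which the jaws open and shut (so a half turn about z gives the same grasp; the last joint's range is limited). The gripper opens to 88 mm and grips with 3 to 60 N. Pads are 20 mm wide; open, the fingers measure 115 mm over their backs; the gripper's body (75 mm by 178 mm) begins 61 mm behind the grasp point.
Start: joints at [-1.305, 0.423, 1.63, -0, 1.089, -0.019], TCP at [175.622, -599.802, 302.675] pointing down, gripper open.
Joint ranges: [-3, 3], [-0.9, 2.11], [0.09, 2.58], [-1.31, 4.45], [0.11, 2.69], [-2.54, 2.54]. Speed limits (rad/s): [2.39, 2.39, 3.01, 3.14, 3.14, 3.14].

## Interface

Orientations are given as a unit quaternion [x, y, z, w].
In Python, from station import env, set_gripper, viewer, workorder gives the robot as it stands. Calls block until the motion is done:
- env.reach(position, orientation): joint-space move of the TCP to a pose.
- env.move_l(position, rot=None, rate=150, f_stop=None): straight line of the TCP; rot=None keeps the orientation; rate is the mean speed in mm/s. With f_stop (N) it stops when the force on the tool has changed by that much, and returns True; else False.
- env.move_joints(angles): joint-space move.
- set_gripper(opening): finger opening in mm; the grip force is fixed at half the most; returns when the fingers have stopped.
- env.hold(seconds).
- env.ik(position, orientation): joint angles nearest the present ones, or None.
- env.read_state(): the state.
- viewer.camera(name): name is "side" or "top" or "wrist"; returns the picture (400x640x3 uint8, blue, green, red); there is no depth.
- viewer.camera_params(name): a dict with "fx", "fy", "cx", "cy" (pixels), "pose" (4x4, takes a point from camera to world coordinates); the wrist camera has in their place "tool_from_camera" (4x4, takes a point from camera to tool coordinates, whose origin is the TCP and whose axes are the flange's). Camera axes: x right, y up, looking along -z (the intrinsics and any distortion apply to the point x, -y, -z); pixel columns grow to the right and rows downward; lengths in mm; the calibration is good to about 2 mm. The wrist camera is an equidistant fisheye: a pixel r from the principal point sees the ray r / f radians off the axis. A picture is of the moment at which its call begins: read the wrist's pose just before it. camera_params takes no time and is no camera call.
A pose or a line that the arm cannot do raises env.IKError and nothing moves.
- workorder.sign_off(): hands the job in, once; it reports no verdict.
The state is a dict: "time_s": time; "qpos": joint angles; "dq": joint speeds; "tau": joint torques, N m; "tool_pos": TCP position; "orientation": TCP orientation; "force": force on the tool from outside, world axes, zero at the start; "wrist_torque": the same for the moment, N m; "width": finger opening in mm.
Only numpy, scipy, OpenCV 4.12 (cv2) and the standard library are available. Lean on these libraries where they do the work, as an engineer would, in place of code of your own. Each camera call takes 0.05 s, during which the arm holds its last target.

## Working session

There is one attempt and no reset: what is moved stays moved. The work goes in short steps, each a Python script; the robot and the scene stay as the last script left them, time stands still between calls to the robot, and variables do not carry over. Pictures are saved under pics/ and viewed, and the job is handed in when it is done.

```bash
mkdir -p pics; ls
python3 - <<'E'
from station import env, set_gripper, viewer, workorder
import cv2, numpy as np
np.set_printoptions(precision=4,suppress=True)
s=env.read_state(); print(s)
for n in ["side","top","wrist"]:
    cv2.imwrite(f"pics/a_{n}.png",viewer.camera(n)); print(n,viewer.camera_params(n))
E
```

```text
pics
{'time_s': 0.0, 'qpos': array([-1.305 ,  0.4238,  1.6307, -0.    ,  1.0886, -0.019 ]), 'dq': array([-0.0011, -0.0005, -0.0022, -0.0013, -0.0007, -0.0007]), 'tau': array([ -0.0017, -54.4632, -27.367 ,   0.0643,   0.0229,  -0.0001]), 'tool_pos': array([ 175.5   , -599.4117,  301.901 ]), 'orientation': array([ 0.9899,  0.1419, -0.0001, -0.0007]), 'force': array([ 0.1453, -0.5648, -0.563 ]), 'wrist_torque': array([-0.0043, -0.0458, -0.0448]), 'width': 87.89020230001096}
side {'fx': 482.4253637453094, 'fy': 482.4253637453094, 'cx': 326.44817618988566, 'cy': 198.6211741436485, 'pose': array([[  -0.925 ,    0.2458,   -0.2896,   56.6071],
       [  -0.3798,   -0.5881,    0.7141,  996.0105],
       [   0.0052,    0.7706,    0.6373, 1140.3269],
       [   0.    ,    0.    ,    0.    ,    1.    ]])}
top {'fx': 489.95942536632157, 'fy': 489.95942536632157, 'cx': 324.18301406595, 'cy': 195.41161584586078, 'pose': array([[   0.1502,    0.9381,   -0.3122,  -33.3184],
       [  -0.9886,    0.1449,   -0.0401, -146.0631],
       [   0.0076,    0.3147,    0.9492, 1710.1665],
       [   0.    ,    0.    ,    0.    ,    1.    ]])}
wrist {'fx': 309.70691628693146, 'fy': 309.70691628693146, 'cx': 320.1360481904655, 'cy': 197.04290807528366, 'tool_from_camera': array([[ -0.0004,   0.9517,   0.307 ,  84.8086],
       [  1.    ,   0.0005,  -0.0003,   0.4194],
       [ -0.0005,   0.307 ,  -0.9517, -81.3961],
       [  0.    ,   0.    ,   0.    ,   1.    ]])}
```

View pics/a_side.png

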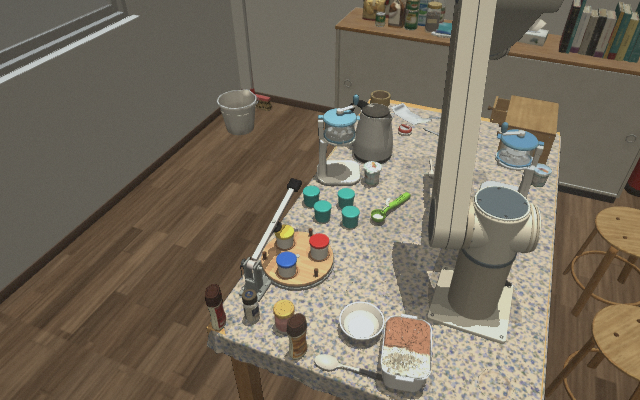

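View pics/a_top.png

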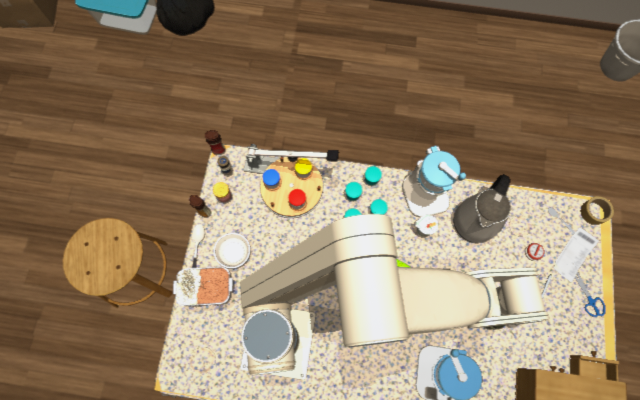

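View pics/a_wrist.png

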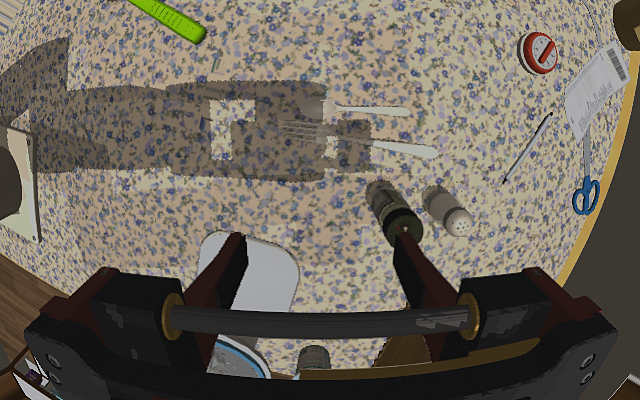

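Run:
```python
import cv2
a=cv2.imread("pics/a_top.png")[130:230,230:390]; cv2.imwrite("pics/b_top.png",cv2.resize(a,None,fx=5,fy=5,interpolation=cv2.INTER_CUBIC))
a=cv2.imread("pics/a_side.png")[165:305,220:400]; cv2.imwrite("pics/b_side.png",cv2.resize(a,None,fx=4.2,fy=4.2,interpolation=cv2.INTER_CUBIC))
```

```text
(no output)
```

View pics/b_top.png

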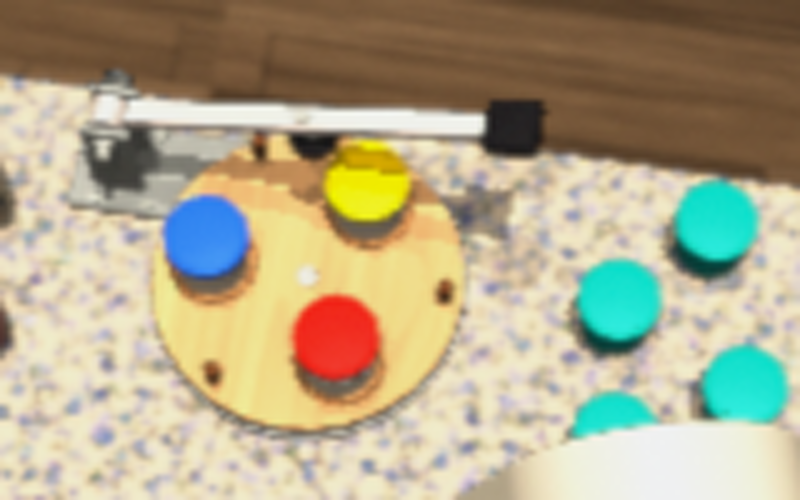

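View pics/b_side.png

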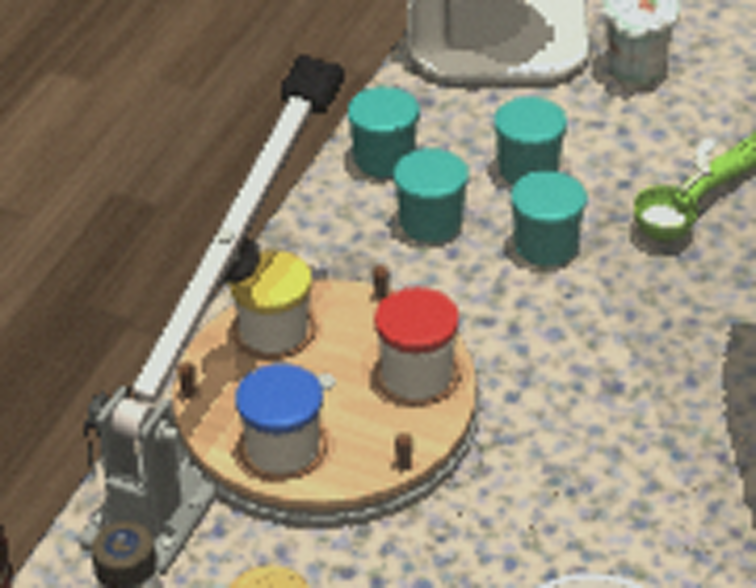

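```bash
cat > h.py <<'E'
from station import env, set_gripper, viewer, workorder
import cv2, numpy as np
np.set_printoptions(precision=4,suppress=True)
def ray(name,u,v,P=None):
    p=viewer.camera_params(name); T=p["pose"]
    d=np.array([(u-p["cx"])/p["fx"],-(v-p["cy"])/p["fy"],-1.]); return T[:3,3],T[:3,:3]@d
def at(name,u,v,z):
    o,d=ray(name,u,v); return o+d*(z-o[2])/d[2]
def proj(name,X):
    p=viewer.camera_params(name); T=p["pose"]; c=T[:3,:3].T@(np.array(X,float)-T[:3,3])
    return np.array([p["cx"]+p["fx"]*c[0]/-c[2],p["cy"]-p["fy"]*c[1]/-c[2]])
E
python3 - <<'E'
from h import *
t=lambda x,y:(230+x/5-.4,130+y/5-.4)
s=lambda x,y:(220+x/4.2-.4,165+y/4.2-.4)
for n,p,z,q in [("hub",(307,275),30,(326,381)),("pA",(258,143),58,(187,370)),("pB",(445,288),58,(381,270)),("pC",(213,370),58,(404,438)),("red",(336,337),93,(417,320)),("blue",(206,236),86,(280,398)),("yel",(366,182),86,(273,280)),("grip",(515,122),202,(313,82)),("gripc",(515,127),195,(313,82))]:
    print(n,at("top",*t(*p),z),at("side",*s(*q),z) if q else "")
E
```

```text
hub [541.9459  50.5129  30.    ] [539.6106  47.6738  30.    ]
pA [627.4562  99.9619  58.    ] [626.7289 100.8668  58.    ]
pB [537.7081 -51.8356  58.    ] [538.129  -52.6073  58.    ]
pC [452.0748 100.6009  58.    ] [452.5486 100.8462  58.    ]
red [478.4251  15.4261  93.    ] [476.61    20.0833  93.    ]
blue [540.694  119.4804  86.    ] [538.3157 123.0238  86.    ]
yel [598.4851  14.4836  86.    ] [596.3928  15.9344  86.    ]
grip [611.0546 -88.1725 202.    ] [604.7381 -82.4522 202.    ]
gripc [610.4522 -88.4298 195.    ] [608.8272 -90.4976 195.    ]
```

```bash
cat >> h.py <<'E'
from scipy.spatial.transform import Rotation as R
def down(a):  # tool z down, tool x at world angle a (rad)
    x=np.array([np.cos(a),np.sin(a),0]); z=np.array([0,0,-1.]); return R.from_matrix(np.array([x,np.cross(z,x),z]).T).as_quat()
def wristparams():
    s=env.read_state(); p=viewer.camera_params("wrist")
    T=np.eye(4); T[:3,:3]=R.from_quat(s["orientation"]).as_matrix(); T[:3,3]=s["tool_pos"]
    return T@p["tool_from_camera"],p["fx"],p["cx"],p["cy"]
def wat(W,u,v,z):
    T,f,cx,cy=W; d=np.array([u-cx,v-cy]); r=np.hypot(*d); th=r/f
    c=np.array([d[0]/r*np.sin(th),-d[1]/r*np.sin(th),-np.cos(th)]); w=T[:3,:3]@c
    return T[:3,3]+w*(z-T[2,3])/w[2]
def wproj(W,X):
    T,f,cx,cy=W; c=T[:3,:3].T@(np.array(X,float)-T[:3,3]); th=np.arctan2(np.hypot(c[0],c[1]),-c[2]); n=np.hypot(c[0],c[1])
    return np.array([cx+f*th*c[0]/n,cy-f*th*c[1]/n])
E
python3 - <<'E'
from h import *
import pickle
env.move_l([175,-520,480],rate=300)
env.reach([490,20,400],down(0.0)); 
W=wristparams(); im=viewer.camera("wrist"); pickle.dump(W,open("W1.pkl","wb"))
cv2.imwrite("pics/c_wrist.png",im); s=env.read_state(); print(s["time_s"],s["tool_pos"],s["qpos"])
cv2.imwrite("pics/c_wrist2.png",cv2.resize(im[60:310,150:500],None,fx=2.25,fy=2.25,interpolation=cv2.INTER_CUBIC))
E
```

```text
3.25 [490.1446  19.3645 400.0638] [ 0.0153  0.1125  1.8157 -0.0001  1.2132  1.5871]
```

View pics/c_wrist.png

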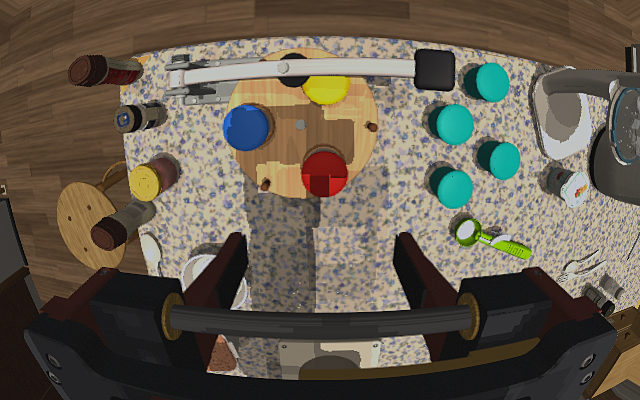

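Run:
```python
import cv2
im=cv2.imread("pics/c_wrist.png")
cv2.imwrite("pics/c_z.png",cv2.resize(im[35:205,150:470],None,fx=2.5,fy=2.5,interpolation=cv2.INTER_CUBIC))
```

```text
(no output)
```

View pics/c_z.png

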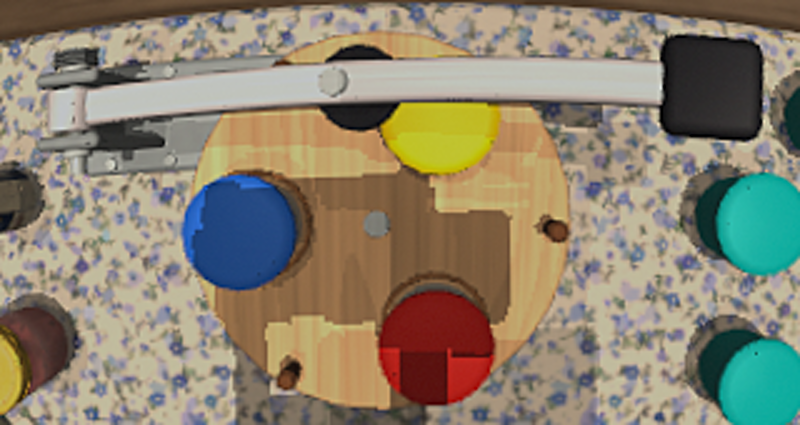

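Run:
```python
from h import *
import pickle
W=pickle.load(open("W1.pkl","rb"))
q=lambda x,y:(150+x/2.5-.3,35+y/2.5-.3)
for n,p,z in [("hub",(376,223),30),("pB1",(549,226),58),("pB2",(558,233),58),("pC",(289,375),58),("red",(436,348),93),("blue",(240,232),86),("yel",(439,115),86),("grip",(712,87),202),("gL",(662,87),199),("pivend",(68,108),110),("ax1",(77,68),105),("ax2",(77,140),105),("lev@press",(333,80),155)]:
    print(n,wat(W,*q(*p),z))
for X in [(539,49.6,58),(538,-52.2,28),(538,-52.2,58),(609,-84,202),(609,200,105),(609,50,121)]:
    u=wproj(W,X); print(X,(u-[150,35]+.3)*2.5)
```

```text
hub [541.0126  47.7711  30.    ]
pB1 [542.0525 -48.6437  58.    ]
pB2 [538.2829 -53.768   58.    ]
pC [457.2539  97.4477  58.    ]
red [481.1799  13.7095  93.    ]
blue [542.3074 115.116   86.    ]
yel [600.3325  12.2261  86.    ]
grip [608.3649 -86.6878 202.    ]
gL [606.94   -67.9113 199.    ]
pivend [613.1989 199.0573 110.    ]
ax1 [634.1725 195.8929 105.    ]
ax2 [596.4155 196.749  105.    ]
lev@press [611.4786  57.2077 155.    ]
(539, 49.6, 58) [369.4681 230.5577]
(538, -52.2, 28) [546.8689 228.8362]
(538, -52.2, 58) [555.1869 233.4413]
(609, -84, 202) [705.3308  84.6543]
(609, 200, 105) [ 70.7353 116.637 ]
(609, 50, 121) [357.427   92.5805]
```

```bash
cat >> h.py <<'E'
C=np.array([540.,49.2])
def pose(thd,gap=16,z=118,r=102):
    th=np.radians(thd); rr=np.array([np.cos(th),np.sin(th)]); t=np.array([-rr[1],rr[0]])
    p=C+r*rr-gap*t; return [p[0],p[1],z],down(th-np.pi/2)
def arc(a,b,n,rate=90):
    for th in np.linspace(a,b,n+1): 
        p,o=pose(th); env.move_l(p,o,rate=rate)
E
python3 - <<'E'
from h import *
set_gripper(0)
p,o=pose(149.5,26,240); env.reach(p,o)
env.move_l(pose(149.5,26)[0],rate=150,f_stop=8); s=env.read_state(); print(s["time_s"],s["tool_pos"],s["force"])
f0=s["force"]
for th in np.linspace(149.5,259,12):
    p,o=pose(th); env.move_l(p,o,rate=90); s=env.read_state(); print(th,s["force"]-f0)
print(s["time_s"],s["tool_pos"])
p,o=pose(255,26); env.move_l(p,o,rate=90)
p[2]=240; env.move_l(p,rate=200)
cv2.imwrite("pics/d_top.png",cv2.resize(viewer.camera("top")[130:230,230:390],None,fx=5,fy=5,interpolation=cv2.INTER_CUBIC))
cv2.imwrite("pics/d_side.png",cv2.resize(viewer.camera("side")[165:305,220:400],None,fx=4.2,fy=4.2,interpolation=cv2.INTER_CUBIC))
print(env.read_state()["time_s"])
E
```

```text
6.3583 [465.9848 123.3461 118.7755] [ 0.9116  0.7562 -0.288 ]
149.5 [ 0.1397 -1.4464 -0.2483]
159.45454545454547 [-0.9494 -0.8487  1.1651]
169.4090909090909 [ 0.121  -0.7616  0.2825]
179.36363636363637 [-0.8548 -0.4568 -0.1172]
189.3181818181818 [-0.6781 -0.6497  0.0675]
199.27272727272728 [-1.4048 -1.4687 -0.4429]
209.22727272727275 [-1.1209 -1.8386  0.9757]
219.1818181818182 [-0.9538 -0.6888  1.4648]
229.13636363636363 [-0.5446 -0.813   0.1572]
239.0909090909091 [-0.4587 -1.3685  0.6902]
249.04545454545456 [-1.7394 -1.1133  0.6953]
259.0 [-1.1068 -0.5754 -0.0336]
10.4667 [504.2002 -47.5248 117.8926]
11.6667
```

View pics/d_side.png

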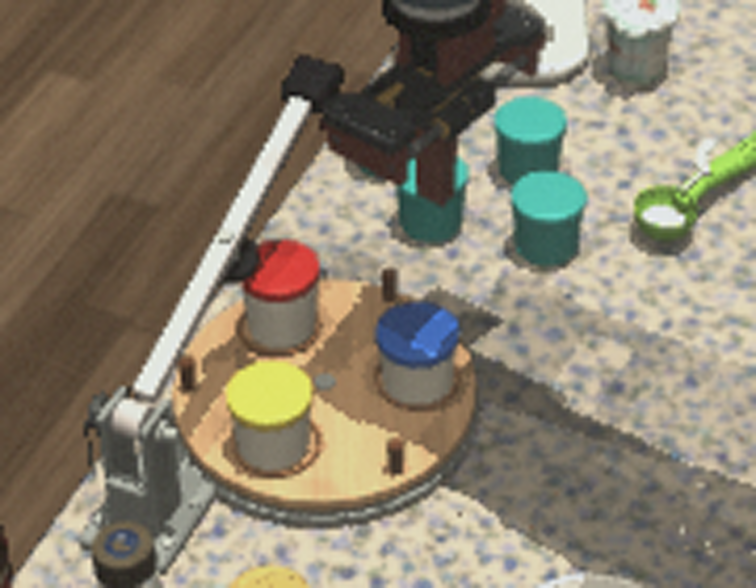

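View pics/d_top.png

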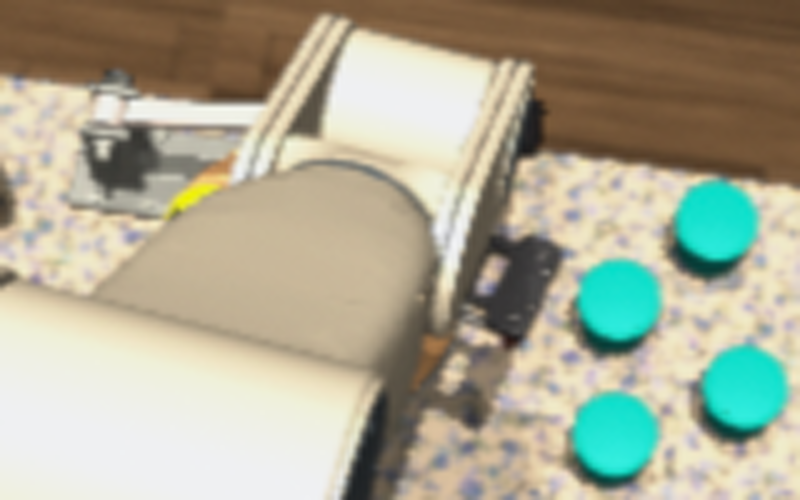

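Run:
```python
from h import *
s=lambda x,y:(220+x/4.2-.4,165+y/4.2-.4)
for p in [(390,273),(396,443),(188,363)]:
    X=at("side",*s(*p),58)[:2]; d=X-C; print(X,np.hypot(*d),np.degrees(np.arctan2(d[1],d[0]))%360)
p,o=pose(137,28,200); env.reach(p,o)
env.move_l(pose(137,28)[0],rate=150,f_stop=8)
for th in np.linspace(139,178.6,5):
    p,o=pose(th); env.move_l(p,o,rate=70)
print(env.read_state()["force"],env.read_state()["time_s"])
p,o=pose(175,22); env.move_l(p,o,rate=70)
p[2]=220; env.move_l(p,rate=200)
env.reach([470,20,370],down(0.0)); env.hold(.2)
import pickle
W=wristparams(); im=viewer.camera("wrist"); pickle.dump(W,open("W2.pkl","wb"))
cv2.imwrite("pics/e_w.png",im)
cv2.imwrite("pics/e_wz.png",cv2.resize(im[35:205,150:470],None,fx=2.5,fy=2.5,interpolation=cv2.INTER_CUBIC))
cv2.imwrite("pics/e_side.png",cv2.resize(viewer.camera("side")[165:305,220:400],None,fx=4.2,fy=4.2,interpolation=cv2.INTER_CUBIC))
print(env.read_state()["time_s"])
```

```text
[530.2985 -52.1872] 101.85032903527136 264.5341482539406
[455.9221 107.3845] 102.24738412850914 145.31555071644024
[629.4226  94.2339] 100.12222983044215 26.730182096332143
[-0.2844  0.3023 -0.1138] 16.4583
18.9667
```

View pics/e_side.png

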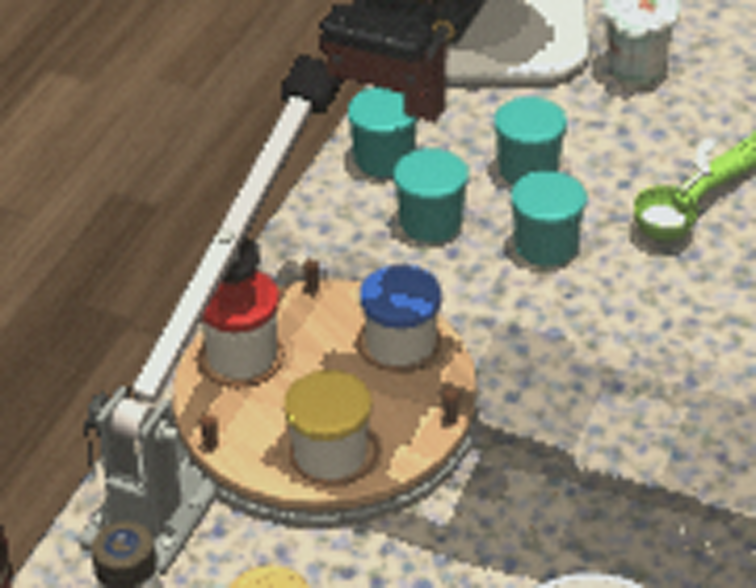

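View pics/e_wz.png

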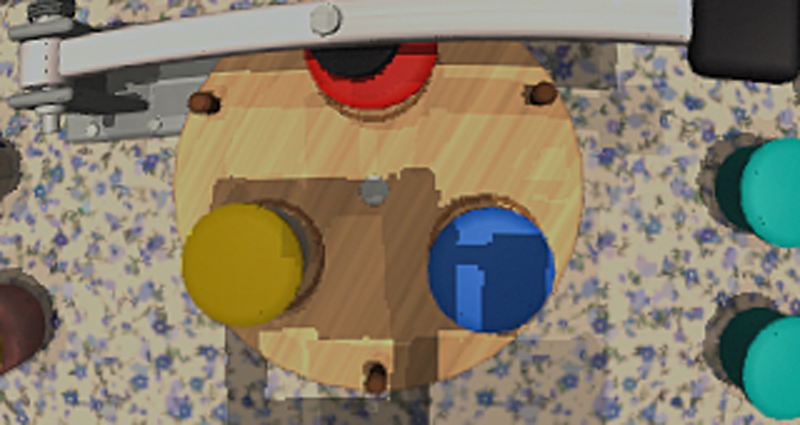

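Run:
```python
from h import *
import pickle
W=pickle.load(open("W2.pkl","rb"))
q=lambda x,y:(150+x/2.5-.3,35+y/2.5-.3)
s=lambda x,y:(220+x/4.2-.4,165+y/4.2-.4)
P=np.array([wat(W,*q(*p),58)[:2] for p in [(199,102),(547,93),(376,384)]])
S=np.array([at("side",*s(*p),58)[:2] for p in [(209,423),(313,266),(451,394)]])
for n,A in (("wrist",P),("side",S)):
    c=A.mean(0); d=A-c; print(n,A.tolist(),c,np.hypot(*d.T),np.degrees(np.arctan2(d[:,1],d[:,0]))%360-[60,300,180])
print("hub",wat(W,*q(374,190),30), "piv",wat(W,*q(40,65),110),"ax",wat(W,*q(40,97),105),"press pt lev bolt",wat(W,*q(325,18),155))
for n,p,z in [("yel",(242,264),86),("blue",(491,269),86)]:
    print(n,wat(W,*q(*p),z))
for n,p,z in [("yel",(329,404),86),("blue",(400,296),86),("red",(240,298),93)]:
    print(n,at("side",*s(*p),z))
```

```text
wrist [[590.3768385868063, 135.35392376415874], [591.8723478918774, -40.73439692985005], [439.79933401243875, 46.06439958255987]] [540.6828  46.8946] [101.462  101.485  100.8869] [0.6739 0.2918 0.4715]
side [[587.3880540107242, 141.401228304597], [588.931303042687, -36.35087271432167], [437.84646543935486, 48.38635684587473]] [538.0553  51.1456] [102.8582 101.2126 100.2468] [1.3395 0.1765 1.5772]
hub [540.4815  47.5864  30.    ] piv [611.6512 199.8464 110.    ] ax [596.7327 202.6915 105.    ] press pt lev bolt [611.7746  57.5507 155.    ]
yel [508.4068 108.1398  86.    ]
blue [504.9108 -11.154   86.    ]
yel [503.86   114.9282  86.    ]
blue [501.1121  -4.9941  86.    ]
red [606.8379  49.2718  93.    ]
```

Run:
```python
from h import *
import pickle
env.reach([540,60,350],down(0.0)); env.hold(.3)
W=wristparams(); im=viewer.camera("wrist"); pickle.dump(W,open("W3.pkl","wb"))
cv2.imwrite("pics/f_w.png",im)
def ov(im,a,yaw):
    w=lambda x,y,z:(*(C+np.array([[np.cos(yaw),-np.sin(yaw)],[np.sin(yaw),np.cos(yaw)]])@[x,y]),z)
    for z0 in (0,):
        for x in (61,79):
            for k in np.linspace(0,280,60):
                u=wproj(W,w(x,150-k*np.cos(.27)+5*.27,105+k*np.sin(.27)+5)); cv2.circle(im,tuple(int(round(t*8)) for t in (u-[100,20]+.0)*2.2),3,(255,0,255),-1,shift=3)
b=cv2.resize(im[20:260,100:460],None,fx=2.2,fy=2.2,interpolation=cv2.INTER_CUBIC); cv2.imwrite("pics/f_z.png",b)
ov(b,0,-0.017); cv2.imwrite("pics/f_o.png",b)
print(env.read_state()["time_s"])
```

```text
19.7417
```

View pics/f_z.png

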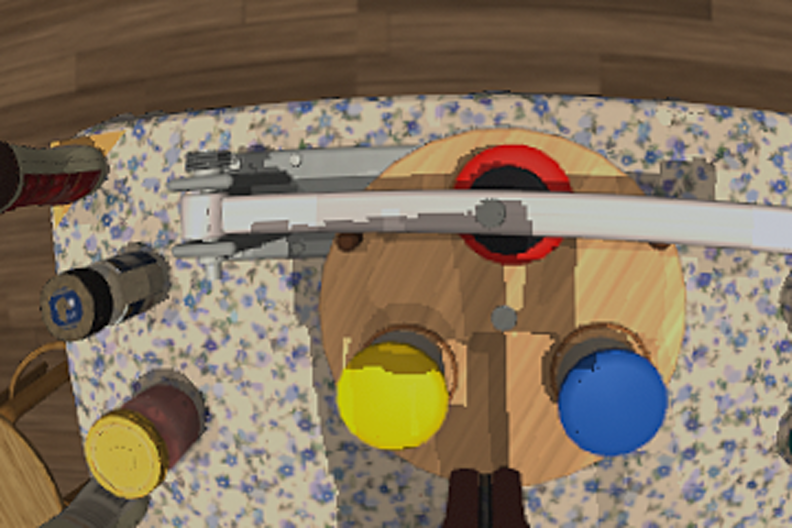

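View pics/f_o.png

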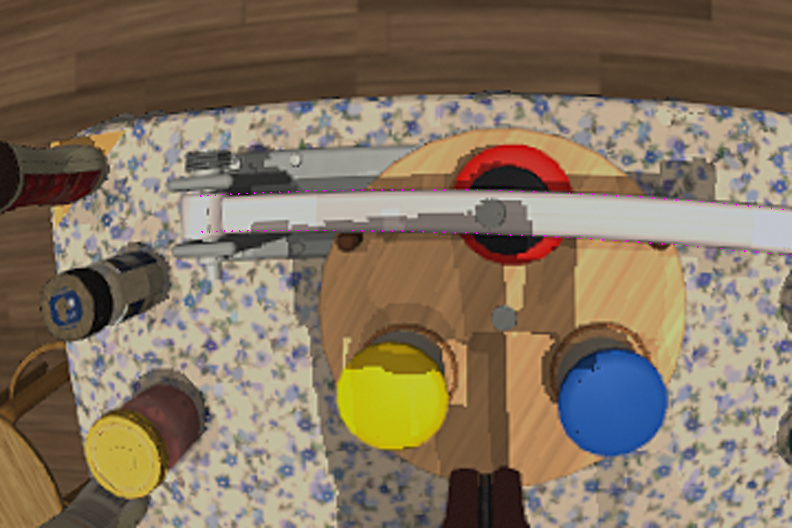

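Run:
```python
from h import *
import pickle
W=pickle.load(open("W3.pkl","rb"))
q=lambda x,y:(100+x/2.2-.3,20+y/2.2-.3)
im=cv2.imread("pics/f_w.png"); 
L={}
for n,p,z in [("hub",(504,318),30),("yel",(393,396),86),("blue",(613,402),86),("red",(514,204),93),("foot",(512,212),126)]:
    L[n]=wat(W,*q(*p),z)[:2]; print(n,L[n])
d=L["blue"]-L["yel"]; print("table angle", np.degrees(np.arctan2(d[1],d[0]))+90)
m=(L["red"]+L["blue"]+L["yel"])/3; d=L["red"]-m; print(m,np.degrees(np.arctan2(d[1],d[0])))
# lever edge: bright pixels per column
for y in (-0.02,-0.017,-.014): print(C+70*np.array([np.cos(y),np.sin(y)]))
# fit lever edges
g=cv2.cvtColor(im,cv2.COLOR_BGR2GRAY).astype(float)
from scipy.optimize import least_squares
def model(yaw,x0,sx,ks):
    c,s=np.cos(yaw),np.sin(yaw); X=x0+sx*9; y=150-ks*np.cos(.27)+9*np.sin(.27)
    return [wproj(W,(C[0]+c*X-s*yy,C[1]+s*X+c*yy,105+k*np.sin(.27)+9*np.cos(.27))) for k,yy in zip(ks,y)]
from scipy.ndimage import map_coordinates
ks=np.linspace(30,270,100); best=[]
for yaw in np.radians(np.arange(-2.5,1,.1)):
  for x0 in np.arange(67,74,.25):
    sc=0
    for sx in (-1,1):
        U=np.array(model(yaw,x0,sx,ks)); 
        a=map_coordinates(g,[U[:,1]+1,U[:,0]],order=1,mode='nearest');b=map_coordinates(g,[U[:,1]-1,U[:,0]],order=1,mode='nearest')
        sc+=np.clip(sx*(a-b),-40,40).mean()
    best.append((sc,np.degrees(yaw),x0))
best.sort(reverse=True); print(np.array(best[:8]))
```

```text
hub [540.6238  47.5661]
yel [509.8115 108.554 ]
blue [506.2285 -10.434 ]
red [611.4934  44.6907]
foot [609.1437  46.9668]
table angle -1.7247794665188962
[542.5111  47.6035] -2.417955187244696
[609.986   47.8001]
[609.9899  48.0101]
[609.9931  48.22  ]
[[58.616  -0.6    70.5   ]
 [58.4318 -0.5    70.5   ]
 [57.6774 -0.7    70.5   ]
 [57.2721 -0.4    70.5   ]
 [56.4902 -0.4    70.75  ]
 [56.3979 -0.6    70.25  ]
 [56.2509 -0.7    70.25  ]
 [56.1817 -0.3    70.75  ]]
```

Run:
```python
from h import *
import pickle
from scipy.optimize import least_squares
W=pickle.load(open("W3.pkl","rb"))
im=cv2.imread("pics/f_w.png"); hsv=cv2.cvtColor(im,cv2.COLOR_BGR2HSV)
def fit(mask,z,r,x0,name,T=None):
    cs,_=cv2.findContours(mask,cv2.RETR_EXTERNAL,cv2.CHAIN_APPROX_NONE)
    pts=np.vstack([c[:,0] for c in cs if len(c)>15]).astype(float)
    X=np.array([wat(W,u,v,z)[:2] for u,v in pts])
    # keep outer edge points; robust
    f=least_squares(lambda p:np.hypot(*(X-p).T)-r,x0,loss="soft_l1",f_scale=.5); res=np.abs(f.fun)
    print(name,f.x,len(X),(res<1).sum()); return f.x
def roi(m,x0,y0,x1,y1):
    o=np.zeros_like(m); o[y0:y1,x0:x1]=m[y0:y1,x0:x1]; return o
red=((hsv[...,0]<8)|(hsv[...,0]>172))&(hsv[...,1]>180)&(hsv[...,2]>60)
red=roi((red*255).astype(np.uint8),295,80,370,145)
blue=roi(cv2.inRange(hsv,(100,150,40),(130,255,255)),340,170,410,235)
yel=roi(cv2.inRange(hsv,(22,180,60),(35,255,255)),240,170,310,230)
r=fit(red,93,30.5,[611,45],"red");b=fit(blue,86,30.5,[506,-10],"blue");y=fit(yel,86,30.5,[510,108],"yel")
m=(r+b+y)/3; print("mean",m,[np.degrees(np.arctan2(*(p-m)[::-1]))%360 for p in (r,b,y)])
dk=roi(((im.max(2)<45)*255).astype(np.uint8),300,85,365,145)
cv2.imwrite("pics/g_m.png",cv2.resize(np.hstack([red[75:150,280:380],dk[75:150,280:380]]),None,fx=4,fy=4))
big=cv2.resize(im[80:250,230:430],None,fx=4,fy=4,interpolation=cv2.INTER_CUBIC)[:600]
def dots(P,z,rad,col):
    for a in np.linspace(0,2*np.pi,90):
        u=wproj(W,(P[0]+rad*np.cos(a),P[1]+rad*np.sin(a),z)); cv2.circle(big,tuple(((u-[230,80]+.5)*4).astype(int)),1,col,-1)
H=np.array([540.6,47.6]); yw=np.radians(-.8); pp=H+70*np.array([np.cos(yw),np.sin(yw)])
dots(pp,93,31,(0,255,0)); dots(pp,126.7,20,(255,255,0))
for a in (0,.5,):
  for k in (60,180,300):
    t=np.radians(a+k); dots(H+102*np.array([np.cos(t),np.sin(t)]),58,6,(0,255,0) if a==0 else (255,0,255))
dots(H,28,115,(0,255,255))
cv2.imwrite("pics/g_o.png",big)
```

```text
red [611.2369  45.5932] 215 73
blue [505.4552 -10.2993] 137 92
yel [508.9941 109.1628] 140 124
mean [541.8954  48.1523] [np.float64(357.88648258459824), np.float64(238.05953886783408), np.float64(118.33672273548457)]
```

View pics/g_o.png

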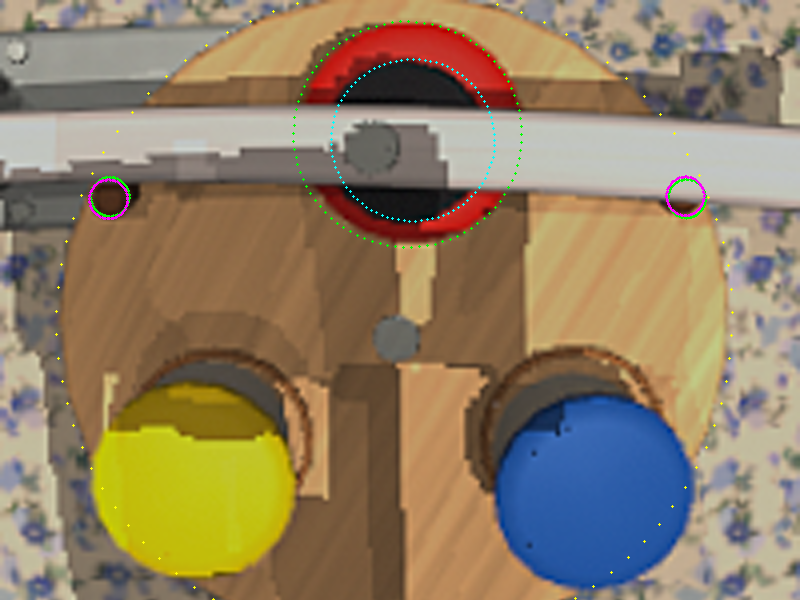

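```bash
cat >> h.py <<'E'
YW=-0.014; B=np.array([540.,48.6])
def grip(b,dz=0):
    yf=150-300*np.cos(b)+18*np.sin(b); z=105+300*np.sin(b)+18*np.cos(b); c,s=np.cos(YW),np.sin(YW)
    return [B[0]+c*70-s*yf,B[1]+s*70+c*yf,z+env.tips_ahead+dz]
E
python3 - <<'E'
from h import *
set_gripper(0)
p=grip(.27); env.reach([p[0],p[1],330],down(0.0)); env.move_l(grip(.27,10),rate=150); env.hold(.3)
f0=env.read_state()["force"]
for b in [.27,.24,.2,.16,.12,.09,.06]:
    env.move_l(grip(b),rate=40); s=env.read_state(); print(b,s["tool_pos"],s["force"]-f0)
cv2.imwrite("pics/h_side.png",cv2.resize(viewer.camera("side")[165:305,220:400],None,fx=4.2,fy=4.2,interpolation=cv2.INTER_CUBIC))
print(s["time_s"])
E
```

```text
0.27 [607.8842 -86.6849 281.8912] [-0.7165 -0.0197  0.2049]
0.24 [607.92   -89.5534 273.442 ] [-1.1559  0.4896 -0.2232]
0.2 [607.9549 -92.8567 261.9967] [-0.7593  0.5955  0.5466]
0.16 [608.0171 -95.7023 250.3795] [-1.2173  0.5411  0.835 ]
0.12 [608.0187 -98.0703 238.6099] [-0.6305  0.8517  2.5362]
0.09 [607.9406 -99.5399 229.6568] [-1.3421  0.4834  1.9084]
0.06 [ 607.9398 -100.7529  220.7207] [0.2319 1.7815 2.9967]
24.225
```

View pics/h_side.png

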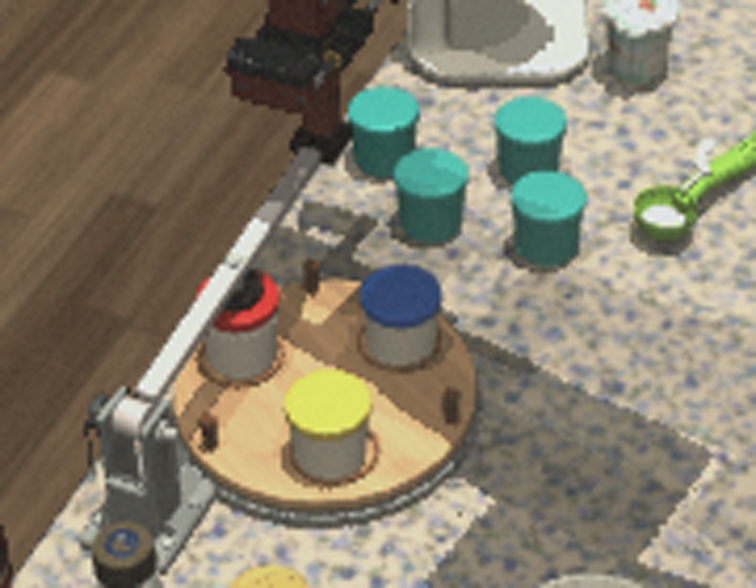

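Run:
```python
from h import *
for b in [.045,.03,.018,.008]:
    env.move_l(grip(b),rate=20); s=env.read_state(); print(b,s["tool_pos"],s["force"])
r=env.move_l(grip(0,-5),rate=12,f_stop=20); env.hold(.4)
s=env.read_state(); print(r,s["tool_pos"],s["force"],s["time_s"])
cv2.imwrite("pics/i_side.png",cv2.resize(viewer.camera("side")[165:305,220:400],None,fx=4.2,fy=4.2,interpolation=cv2.INTER_CUBIC))
```

```text
0.045 [ 607.9529 -101.2216  216.5921] [-0.6901  1.4591  4.6117]
0.03 [ 607.9683 -101.6573  212.1882] [-0.1934  1.7906  5.8491]
0.018 [ 607.942  -101.9471  208.6064] [-1.4977  0.875   5.488 ]
0.008 [ 607.9491 -102.1689  205.6103] [-0.3672  0.415   5.0607]
True [ 607.9969 -102.2898  203.0988] [-2.9613  0.5156  9.5382] 26.5
```

View pics/i_side.png

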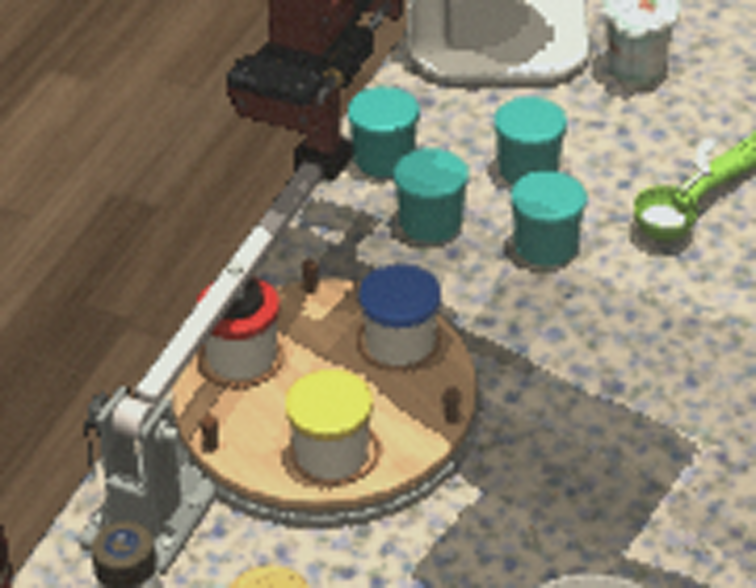

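Run:
```python
from h import *
p=env.read_state()["tool_pos"]; p[2]-=6
r=env.move_l(p,rate=10,f_stop=22); s=env.read_state(); print(r,s["tool_pos"],s["force"])
env.hold(.5)
s=env.read_state(); print(s["tool_pos"],s["force"],s["time_s"])
```

```text
True [ 608.02   -102.2914  203.0669] [-3.7438  0.1432 10.2673]
[ 607.994  -102.3108  203.025 ] [-2.8483  1.3017  9.8973] 27.4083
```

Run:
```python
from h import *
p=env.read_state()["tool_pos"]; p0=p.copy(); p[2]=202.3
env.move_l(p,rate=10); env.hold(.3); s=env.read_state(); print(s["tool_pos"],s["force"])
# ease up along arc
for b in [.01,.04,.08,.12,.16,.2,.24,.27]:
    env.move_l(grip(b),rate=30); s=env.read_state(); print(b,s["tool_pos"][2],s["force"][2])
env.move_l(grip(.27,4),rate=20); env.move_l(grip(.27,12),rate=20); s=env.read_state(); print(s["force"],s["time_s"])
cv2.imwrite("pics/j_side.png",cv2.resize(viewer.camera("side")[165:305,220:400],None,fx=4.2,fy=4.2,interpolation=cv2.INTER_CUBIC))
env.move_l(grip(.27,130),rate=150)
env.reach([540,60,350],down(0.0)); env.hold(.3)
im=viewer.camera("wrist"); cv2.imwrite("pics/j_z.png",cv2.resize(im[20:260,100:460],None,fx=2.2,fy=2.2,interpolation=cv2.INTER_CUBIC))
print(env.read_state()["time_s"])
```

```text
[ 607.9583 -102.3281  203.0596] [-2.6415  1.6767 10.222 ]
0.01 206.20193398347803 4.863667154165475
0.04 215.12521115741436 3.3816168015537365
0.08 227.02974146083477 2.9414708274860777
0.12 238.8862274728429 3.325412685532214
0.16 250.62364950152215 2.199122376440038
0.2 262.29192714675673 1.1483534148040737
0.24 273.9160787183633 0.2356682471549666
0.27 282.54390415249577 0.2452499193739015
[-0.4314 -0.4525 -0.002 ] 32.7833
34.8417
```

View pics/j_side.png

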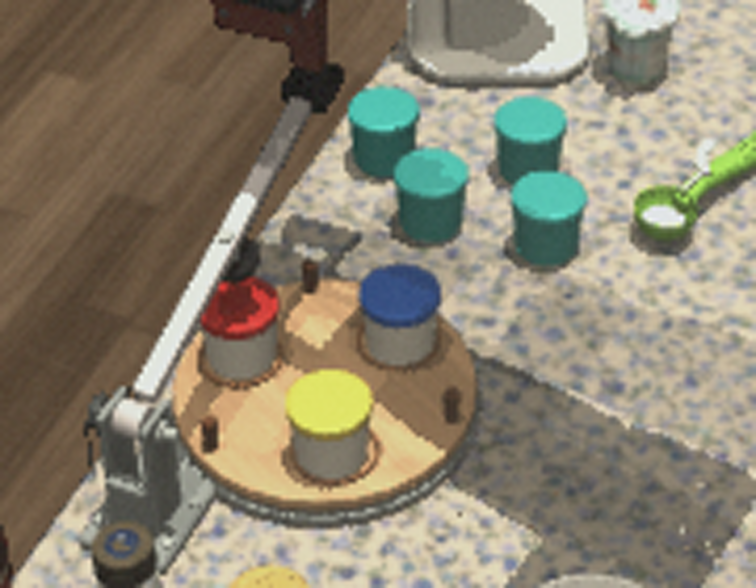

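View pics/j_z.png

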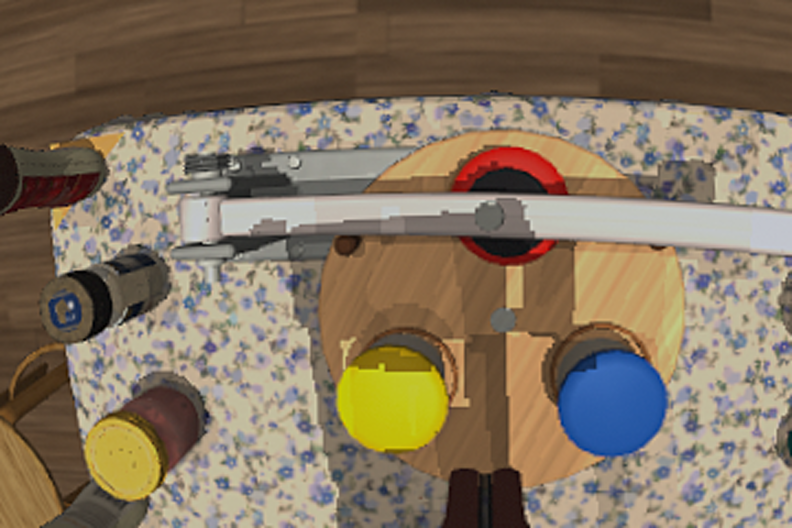

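Run:
```python
from h import *
im=viewer.camera("side"); cv2.imwrite("pics/k_side.png",im)
A=cv2.imread("pics/e_side.png"); Bm=cv2.resize(im[165:305,220:400],None,fx=4.2,fy=4.2,interpolation=cv2.INTER_CUBIC)
cv2.imwrite("pics/k_cmp.png",np.hstack([cv2.resize(A[230:400,170:450],None,fx=1.4,fy=2.5),cv2.resize(Bm[230:400,170:450],None,fx=1.4,fy=2.5)]))
for n,I in (("before",A),("after",Bm)):
    h=cv2.cvtColor(I,cv2.COLOR_BGR2HSV)
    red=(((h[...,0]<10)|(h[...,0]>170))&(h[...,1]>150)&(h[...,2]>50)).copy()
    for c in (225,240,255): 
        r=np.where(red[230:400,c])[0]; g=I[230:400,c].astype(int); print(n,c,r.max()+230, end=" ")
        # pot bottom: transition to wood
    print()
for z in (93,86): print(z,proj("side",(611,47.5,z)),(proj("side",(611,47.5,z))-[220,165])*4.2)
```

```text
before 225 329 before 240 329 before 255 325 
after 225 336 after 240 338 after 255 332 
93 [275.8063 234.83  ] [234.3863 293.2861]
86 [275.9443 236.4465] [234.966  300.0754]
```

View pics/k_cmp.png

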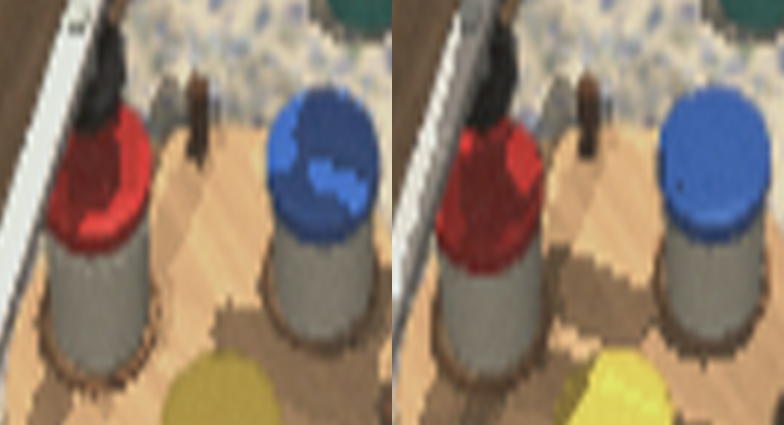

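Run:
```python
from h import *
print(env.read_state()["time_s"],env.read_state()["force"]); print(workorder.sign_off())
```

```text
34.8917 [-0.1535 -0.3497  0.8099]
the job is handed in; nothing more can be done
None
```

I turned the red-lidded pot under the press, pressed its lid home, eased the lever back up to its top stop and handed the job in at about 35 s. No verdict was reported.

- **Turning:** I pushed two of the rim pegs with the closed fingers, about 151° counter-clockwise in all. The last close wrist picture put the pot about 2 mm from centred under the foot. The pegs suggested the turntable was about 1° too far, and the pots about 1–1.5° short because they sit loose in their seats. The two readings disagreed in sign, so I left the pot where it was.
- **Pressing:** I pushed the grip down along its arc until it met a hard stop at 123 mm, the height expected for a closed lid. The force-stop move tripped (set at 20 N, then 22 N) with almost no further travel. A further 0.8 mm of commanded travel did not move it. The extra 4 N from the lid did not show clearly in the force readings, which were taken at rest.
- **Easing up:** The fingers stayed on the lever at about 30 mm/s. The force fell smoothly from about 5 N to about 0 N at the top stop.
- **Last checks:** In the side camera the red lid sits 7–9 px lower than before. About 7 px is expected for the full 7 mm, and its exposed side now matches the closed blue pot. The lever is at the top and the robot is clear. I saw no disturbance of the other objects in the last close-ups, but did not measure them.

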